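# Crank the die-cutting press

### The arm

A 7-joint arm with a two-finger parallel gripper is mounted at the origin on the work surface. World frame = base frame: x ahead of the robot, y to its left, z up, the work surface at z = 0. Lengths are in m, angles in rad, forces in N, time in s.
With the tool pointing down it reaches from about 0.4 to 0.875 m from the base axis. Payload 6.5 kg.
Tool frame: the origin (TCP) lies midway between the tips of the shut fingers; the grasp point (between the pads) lies 19 mm behind it; z points along the fingers, y is the direction in which the jaws open and shut (so a half turn about z gives the same grasp; the last joint's range is limited). The gripper opens to 85 mm and grips with 20 to 120 N. Pads are 22 mm wide; open, the fingers measure 114 mm over their backs; the gripper's body (76 mm by 85 mm) begins 54 mm behind the grasp point. The pads swing forward as they close: fully open they stand 13 mm farther back than shut.
Start: joints at [-1.211, 0.536, -0.004, 1.538, 0.003, 1.067, -0.071], TCP at [0.268, 0.592, 0.231] pointing down, gripper open.
Joint ranges: [-2.7, 2.7], [-0.37, 2.16], [-1.27, 1.26], [0.24, 2.4], [-1.31, 4.45], [0.19, 1.91], [-2.76, 2.76]. Speed limits (rad/s): [2.39, 2.39, 3.14, 3.14, 3.14, 3.14, 3.14].

### API

Orientations are given as a 3x3 rotation matrix whose columns are the frame's x, y, z axes.
In Python, from plant import ctrl, cams gives the robot as it stands.
- The arm moves only by the shell command python3 -m inch 'ROWS'. ROWS is JSON, a list of rows, each a list of 7 numbers: the shift along the tool's x, y, z in m, then the turn, a rotation vector about the tool's x, y, z in degrees, then the finger opening in m, from 0 to 0.0854. A call has 1 to 5 rows; each row shifts and turns the commanded pose from where the row before left it, along the tool's axes as they then stand; what a row does not reach is not made up. A row lasts 1/8 s, in which the tool goes at most 62.5 mm and 10.7 degrees, less where a joint would pass 70% of its speed; a pose out of reach is approached as far as the arm can. A call with a gripper value outside its range is refused whole. The fingers move at their own pace and stop on an object; the grip force is fixed at half the most. Time passes only in rows, so rows that do not move let the fingers close. It gives the time, the measured TCP pose, the force and the opening at its end, in the units of the state.
- ctrl.read_state(): the state, without advancing time (a new reading comes with each control period).
- cams.capture(name): name is "scene" or "top" or "wrist"; returns the picture (400x640x3 uint8, red, green, blue); there is no depth.
- cams.get_calibration(name): a dict with "fx", "fy", "cx", "cy" (pixels), "R" (3x3) and "t" (3): a world point X has camera coordinates R X + t. Camera axes: x right, y down, z forward; pixel columns grow to the right and rows downward; lengths in m; the calibration is good to about 2 mm. A picture is of the moment at which its call begins: read the wrist's pose just before it. get_calibration takes no time and is no camera call; for the wrist camera it gives the pose at the moment of the call.
- ctrl.sign_off(): hands the job in, once; it reports no verdict.
The state is a dict: "time": time; "joints": joint angles; "dq": joint speeds; "tau": joint torques, N m; "ee_pos": TCP position; "tcp_rot": TCP orientation; "ft_force": force on the tool from outside, world axes, zero at the start; "wrist_torque": the same for the moment, N m; "width": finger opening in m.
Only numpy, scipy, OpenCV 4.12 (cv2) and the standard library are available. Lean on these libraries where they do the work, as an engineer would, in place of code of your own. Each camera call takes 0.05 s, during which the arm holds its last target. There are 200 camera calls.

### The job

The crank of the small roller press has been taken off: fit it fully home on the press's leaning square shaft, then wind it clockwise by its knob, full circles, until the tray is centred under the roller. Drive the tray only by the crank, never by pushing it, leave the crank seated on the shaft, and leave the mallet, brush jar, glue bottle, tape roll and chisel where they are.

Things in the scene. Friction and masses are not known exactly. Their poses are not given: they have to be found in the camera images.
- press: Roller press, fixed to the table: white base (x -45 to 225 mm, y +-65, 16 thick), a leaning round white housing 84 mm across that carries the square shaft, and behind it a steel roller under which the tray slides. Origin on the table right below the shaft's foot; x runs from the shaft back to the roller, y to the left seen from the front, along the tray's travel, z up. Parts up to 150 mm high.
- shaft_foot (a point): Where the crank's origin lies when home: on the shaft's axis, on top of its round collar (48 mm across), 114 mm above the table. z is the shaft's axis, up and out, leaning 25 degrees from vertical towards the press's -x; x and y are square to the shaft's flats and turn with it. The shaft is 18 x 18 mm, straight to 30 mm above this point, then tapers to 9 x 9 mm at 37 mm.
- shaft (a joint): Turn of the square shaft in rad, growing clockwise as seen looking down on its free end. 0 to about 1.6 at the start. 0.12 N m of friction; it stays where it is left. One clockwise turn (6.28) moves the tray 45 mm to the press's +y; the tray is centred at 15.7. It can be overwound: the end stops are at about -1 and 22.
- tray: Flat grey tray 110 x 220 x 12 mm with a white sheet and a steel frame on it, geared to the shaft; it slides along the press's y. Origin at its middle, 60 mm above the table. At the start it stands 100 to 113 mm to the -y side of the roller, so more than two full turns are needed.
- under_roller (a point): Point 60 mm above the table right under the middle of the roller (44 mm across, its axis along the press's x and 97 mm high, between two cheeks 128 mm high), at x 135, y 0 mm of the press, with the press's axes. The tray is centred when its origin is here.
- crank: Loose crank, 135 mm long, 0.29 kg (+-20 percent), standing on its hub, socket down. Origin at the centre of the socket's mouth in the hub; z up along the hub, x along the bar to the knob. Hub 42 x 42 x 46 mm, socket 20.2 mm square, 41 deep, 3 mm chamfer, flats along x and y: fits in four positions. Bar 16 mm wide, z 46 to 58, x to 81. Counterweight 40 mm wide at x -53 to -19, z 36 to 58.
- crank_grip (a point): Centre of the aluminium grip block on top of the crank's hub, on the hub's axis, for holding the crank while fitting it: 26 mm along the crank's x, 20 mm along its y, z 58 to 96 mm; this point is at z 77 mm. Axes are those of the crank; its centre of mass is close to the hub's axis.
- knob_center (a point): Centre of the crank's black round knob, 26 mm across and 50 mm tall, which spins freely on the bar's end. It lies at x 68, y 0, z 86 mm in the crank's frame; the knob spans z 61 to 111 mm. The axes are those of the crank.
- mallet: Bystander: wooden mallet 235 mm long, head 68 mm across and 90 mm wide, lying on the mat, handle towards its -x. Origin under its middle on the table. It lies on one side of the press and the crank on the other, either way round.
- brush_jar: Bystander: round wooden jar 76 mm across, brushes up to 185 mm. Origin under its centre.
- glue_bottle: Bystander: white bottle 60 mm across, 150 mm high. Origin under its centre.
- tape_roll: Bystander: paper tape roll 90 mm across, 24 mm high, lying flat near the robot. Origin under its centre.
- chisel: Bystander: hand tool 200 mm long with wooden handle, lying near the robot. Origin under it.
Mind the look-alikes: they are no part of the job. What is shaped like the crank but red is not meant.

How it is judged:
On the way, in this order (a step that is already met when the one before it is completed fails the run):
1. the crank is fully home on the square shaft (distance between crank and shaft_foot below 0.007 m and angle between the z axis of crank and the z axis of shaft_foot, either way round below 0.12 rad), for 0.2 s.
2. the crank, still on the shaft, has wound the tray more than one turn along (y of tray in the frame of press above -0.05 m and distance between crank and shaft_foot below 0.012 m), for 0.1 s.
At the end, for the whole second after the job is handed in: The tray's middle is within 10 mm of the roller's middle plane, the crank is released and sits home on the shaft (origin within 8 mm of the shaft's foot, axes within 8 degrees) and all is at rest (y of tray in the frame of press between -0.01 and 0.01 m and distance between crank and shaft_foot below 0.008 m and angle between the z axis of crank and the z axis of shaft_foot, either way round below 0.15 rad and velocity of joint shaft between -0.1 and 0.1 rad/s and linear speed of crank below 0.02 m/s); the robot touches nothing.
It fails at once if the robot pushed the tray itself (contact force between any of the arm, the fingers and tray above 2 N).
It fails at once if a bystander was shifted by more than 40 mm (distance of any of mallet, brush_jar, glue_bottle, tape_roll, chisel from where it was at the start of the episode above 0.04 m).
It also fails if it takes over 72 s, if anything falls off the work surface, if the arm or the gripper's body presses on something with over 40 N, if the wrist force passes 120 N, or if a joint passes its speed limit or range.

## Working session

There is one attempt and no reset: what is moved stays moved. The work goes in short steps, Python scripts to look and compute and a shell command to move; the robot and the scene stay as the last step left them, time stands still between calls to the robot, and variables do not carry over. Pictures are saved under pics/ and viewed, about 8 in all and at most 12, crops included, and the job is handed in when it is done.

```bash
mkdir -p pics; ls; python3 - <<'E'
from plant import ctrl,cams
import cv2,numpy as np
s=ctrl.read_state();print({k:np.round(v,3).tolist() for k,v in s.items()})
for n in("scene","top"):
    im=cams.capture(n);cv2.imwrite(f"pics/{n}0.png",im[:,:,::-1])
    c=cams.get_calibration(n);print(n,c)
E
```

```text
pics
{'time': 0.0, 'joints': [-1.211, 0.537, -0.004, 1.539, 0.003, 1.067, -0.071], 'dq': [0.0, 0.001, -0.001, -0.001, -0.0, -0.001, 0.001], 'tau': [-0.0, -58.341, 1.049, -25.911, 0.012, 0.009, 0.0], 'ee_pos': [0.268, 0.591, 0.23], 'tcp_rot': [[-0.911, 0.413, -0.001], [0.413, 0.911, -0.002], [-0.0, -0.002, -1.0]], 'ft_force': [-0.169, -0.776, -0.124], 'wrist_torque': [-0.022, 0.043, -0.019], 'width': 0.085}
scene {'fx': 504.8350650339181, 'fy': 504.8350650339181, 'cx': 320.33349923730907, 'cy': 208.85821725791848, 'R': array([[-0.0689952 ,  0.99746342, -0.01750393],
       [ 0.73814545,  0.03923914, -0.67349951],
       [-0.67110428, -0.05938867, -0.7389804 ]]), 't': array([-0.01583038, -0.30884445,  2.08114836])}
top {'fx': 364.1748496284182, 'fy': 364.1748496284182, 'cx': 321.42257671590335, 'cy': 202.7055135456405, 'R': array([[-0.01804715, -0.9998332 , -0.00280731],
       [-0.99552031,  0.01822979, -0.0927738 ],
       [ 0.0928095 ,  0.00112043, -0.99568325]]), 't': array([0.06547389, 0.4916515 , 1.13749391])}
```

View pics/scene0.png

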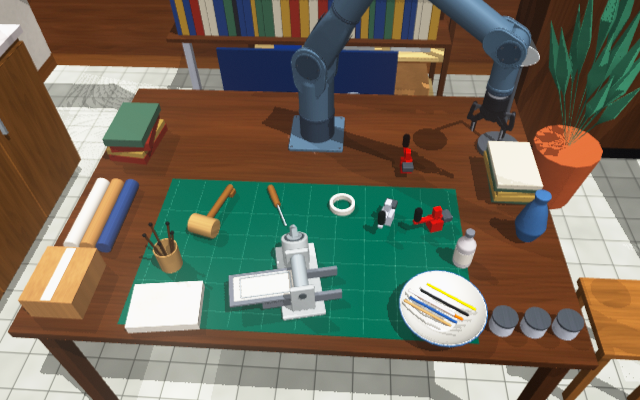

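View pics/top0.png

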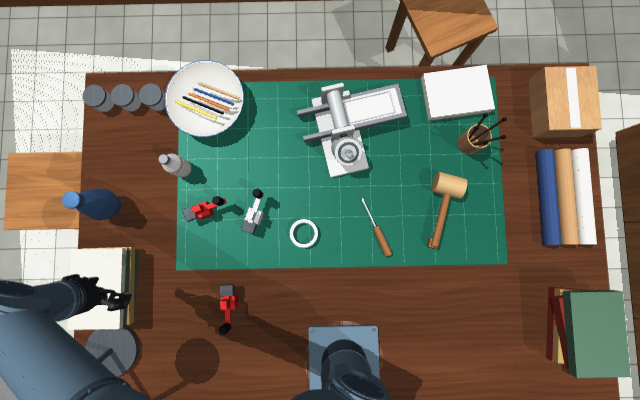

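The scene view shows the crank at about (387,211) and the press housing at (293,240). Candidates for the crank in the top view are white/grey at (254,210), red at (205,209) and red at (228,303). I choose the white one. Next I'll check it in a close crop, which also covers the press.

```bash
python3 - <<'E'
import cv2,numpy as np
t=cv2.imread("pics/top0.png");s=cv2.imread("pics/scene0.png")
def crop(im,x,y,w,h,W,H): return cv2.resize(im[y:y+h,x:x+w],(W,H),interpolation=cv2.INTER_CUBIC)
a=crop(t,295,75,125,110,400,352) # 3.2
b=crop(t,225,180,50,62,200,248) #4
c=crop(s,225,215,125,110,400,352)
d=crop(s,365,185,50,62,200,248)
o=np.zeros((600,800,3),np.uint8);o[:352,:400]=a;o[:352,400:]=c;o[352:,:200]=b;o[352:,400:600]=d
cv2.imwrite("pics/crops0.png",o)
E
```

```text
(no output)
```

View pics/crops0.png

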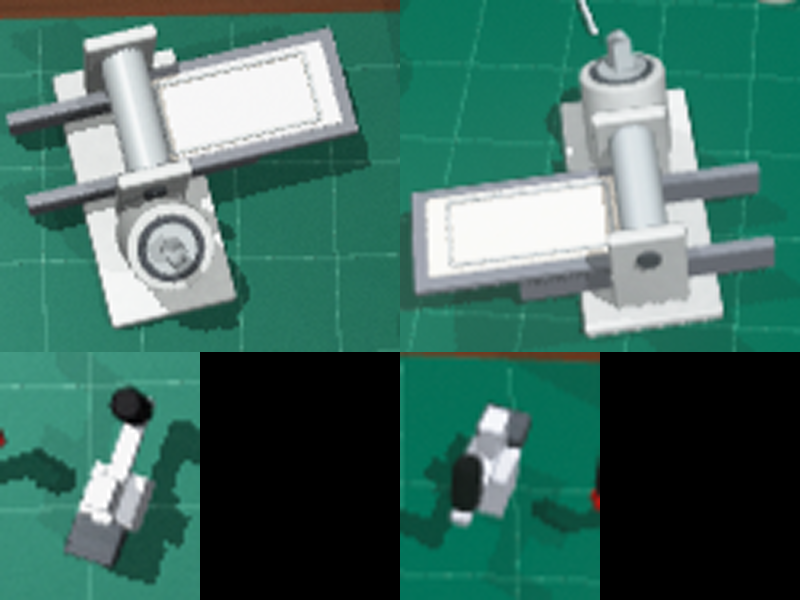

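The crop confirms it: the crank is white with a black knob at top px (257,194), grip at about (250,214) and a dark counterweight. The shaft collar is at top px (348,152), with the shaft tip at scene px (293,227).

```bash
cat > h.py <<'E'
from plant import ctrl,cams
import cv2,numpy as np
np.set_printoptions(precision=4,suppress=True)
def ray(c,p):
    R,t=np.array(c['R']),np.array(c['t'])
    d=R.T@np.array([(p[0]-c['cx'])/c['fx'],(p[1]-c['cy'])/c['fy'],1]);return -R.T@t,d/np.linalg.norm(d)
def plane(c,p,z):
    o,d=ray(c,p);return o+d*(z-o[2])/d[2]
def tri(obs):
    A=np.zeros((3,3));b=np.zeros(3)
    for c,p in obs:
        o,d=ray(c,p);M=np.eye(3)-np.outer(d,d);A+=M;b+=M@o
    X=np.linalg.solve(A,b)
    return X,[np.linalg.norm((np.eye(3)-np.outer(d,d))@(X-o)) for o,d in (ray(c,p) for c,p in obs)]
def proj(c,X):
    v=np.array(c['R'])@X+c['t'];return c['fx']*v[0]/v[2]+c['cx'],c['fy']*v[1]/v[2]+c['cy']
def snap(name,f):
    s=ctrl.read_state();c=cams.get_calibration(name);im=cams.capture(name)
    cv2.imwrite(f"pics/{f}.png",im[:,:,::-1]);np.save(f"pics/{f}.npy",c,allow_pickle=True);return im,c,s
def load(f): return np.load(f"pics/{f}.npy",allow_pickle=True).item()
E
python3 - <<'E'
from h import *
T=cams.get_calibration("top");S=cams.get_calibration("scene");W=cams.get_calibration("wrist")
print("collar",plane(T,(348,152),.114))
print("knob",tri([(T,(257.5,193.5)),(S,(382,217))]), plane(T,(257.5,193.5),.1))
print("grip top",plane(T,(249.5,212),.096))
print("scene shaft tip",tri([(S,(293,227)),(T,(349,154))]))
s=ctrl.read_state();Rt=np.array(s['tcp_rot'])
o=-W['R'].T@W['t'];print("cam in tool",Rt.T@(o-s['ee_pos']),"\n",(W['R']@Rt),W['fx'],W['cx'],W['cy'])
E
```

```text
collar [ 0.6342 -0.0253  0.114 ]
knob (array([0.5184, 0.2527, 0.0839]), [np.float64(0.0032896925706103384), np.float64(0.0032896925706103527)]) [0.5166 0.2466 0.1   ]
grip top [0.4621 0.2712 0.096 ]
scene shaft tip (array([ 0.6223, -0.0248,  0.1388]), [np.float64(0.0013693990627491688), np.float64(0.0013693990627491534)])
cam in tool [ 0.0751  0.0005 -0.1434] 
 [[-0.0001  1.      0.0005]
 [-0.9552  0.     -0.2959]
 [-0.2959 -0.0005  0.9552]] 300.51963530519834 320.40640552080504 193.42504098093406
```

```bash
python3 -m inch '[[-0.05,-0.035,0,0,0,0,0.085],[-0.05,-0.035,0,0,0,0,0.085],[-0.05,-0.035,0,0,0,0,0.085],[-0.05,-0.035,0,0,0,0,0.085],[0,0,0,0,0,0,0.085]]'; python3 -c "
from h import *
im,c,s=snap('wrist','w1');print(s['ee_pos'])"
python3 -m inch '[[-0.05,-0.035,0,0,0,0,0.085],[-0.05,-0.035,0,0,0,0,0.085],[0,0,0,0,0,0,0.085],[0,0,0,0,0,0,0.085]]'; python3 - <<'E'
from h import *
im,c,s=snap('wrist','w2');print(s['ee_pos'],s['tcp_rot'])
a=cv2.imread('pics/w1.png');b=cv2.imread('pics/w2.png')
cv2.imwrite('pics/w12.png',np.hstack([a[:,120:520],b[:,120:520]]))
E
```

```text
time: 0.72
ee_pos: [0.3962, 0.3762, 0.2311]
tcp_rot: [[-0.907, 0.421, 0.001], [0.421, 0.907, -0.003], [-0.002, -0.002, -1.0]]
ft_force: [0.0, 0.5, 0.7]
width: 0.0851
[0.3962 0.3762 0.2311]
time: 1.27
ee_pos: [0.4541, 0.2784, 0.2311]
tcp_rot: [[-0.911, 0.411, -0.001], [0.411, 0.911, 0.001], [0.001, 0.0, -1.0]]
ft_force: [0.1, 0.0, -0.1]
width: 0.085
[0.4541 0.2784 0.2311] [[-0.9114  0.4114 -0.0007]
 [ 0.4114  0.9114  0.0007]
 [ 0.001   0.0003 -1.    ]]
```

View pics/w12.png

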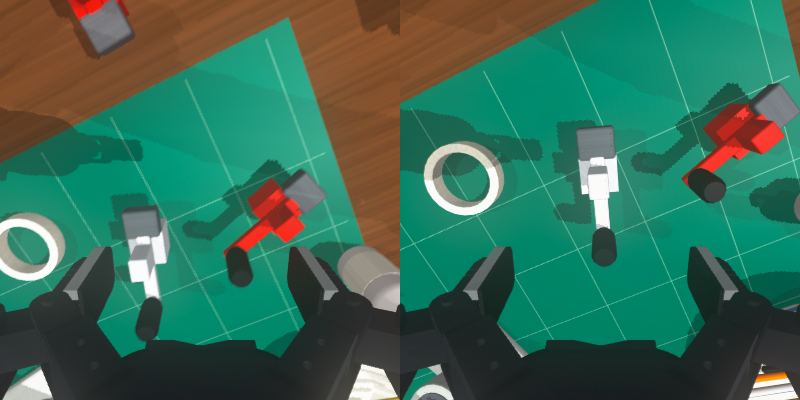

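w1/w2 show the crank at composite px (145,240) and (598,185), roughly aligned with the tool's x. The tape is at (462,178) and the red look-alike at (740,140). Next I'll zoom in to measure.

```bash
python3 - <<'E'
import cv2,numpy as np
a=cv2.imread('pics/w1.png')[200:350,235:295+0];b=cv2.imread('pics/w2.png')[120:270,285:350]
f=lambda i:cv2.resize(i,None,fx=4,fy=4,interpolation=cv2.INTER_CUBIC)
o=np.hstack([f(a),f(b)]);print(o.shape);cv2.imwrite('pics/w12z.png',o)
E
```

```text
(600, 500, 3)
```

View pics/w12z.png

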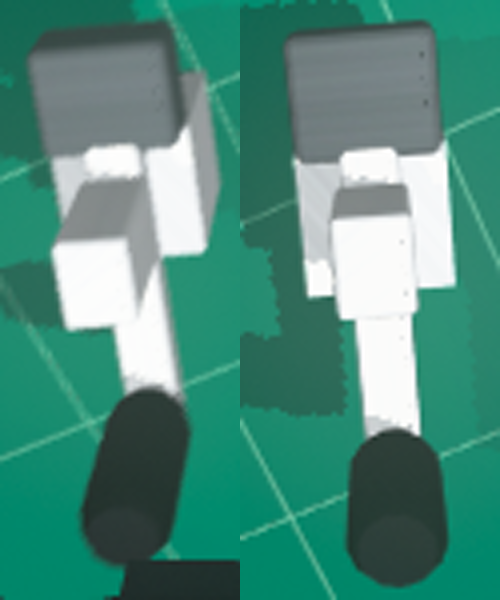

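Both zooms are clear. The grip top is centred at w1 px (259.3,271.0) and w2 (319,186.5), the knob top at (266.3,334.3)/(325,257), and the counterweight top at (262,224.8)/(315.8,144).

```bash
python3 - <<'E'
from h import *
a,b=load('w1'),load('w2')
P={}
for n,p,q,z in(("grip",(259.3,271),(319,186.5),.096),("knob",(266.3,334.3),(325,257),.111),("cw",(262,224.8),(315.8,144),.058)):
    X,r=tri([(a,p),(b,q)]);Y=plane(b,q,z);P[n]=Y;print(n,X,np.array(r),Y)
g=P['grip'];d=P['knob']-P['cw'];
for d in (P['knob']-P['cw'],P['knob']-P['grip'],P['grip']-P['cw']):print(np.linalg.norm(d[:2]),np.degrees(np.arctan2(d[1],d[0])))
s=ctrl.read_state();R=np.array(s['tcp_rot']);print("tool x yaw",np.degrees(np.arctan2(-R[1,0],-R[0,0])))
print("tool delta to grip (tcp at z .058)",R.T@(np.r_[g[:2],.058]-s['ee_pos']))
E
```

```text
grip [0.4581 0.2757 0.094 ] [0.0002 0.0002] [0.4574 0.2759 0.096 ]
knob [0.522  0.2534 0.1106] [0.0002 0.0002] [0.5215 0.2534 0.111 ]
cw [0.4249 0.2872 0.0509] [0.0006 0.0006] [0.4236 0.2874 0.058 ]
0.10366904943380247 -19.13467949673809
0.06794157623554663 -19.35423239646744
0.03572892055703129 -18.717178342399023
tool x yaw -24.22166966955783
tool delta to grip (tcp at z .058) [-0.0047 -0.0014  0.1731]
```

```bash
python3 -m inch '[[-0.0047,-0.0014,0.05,0,0,-5,0.06],[0,0,0.05,0,0,0,0.06],[0,0,0.045,0,0,0,0.06],[0,0,0.024,0,0,0,0.06],[0,0,0,0,0,0,0.06]]'; python3 -m inch '[[0,0,0,0,0,0,0],[0,0,0,0,0,0,0],[0,0,0,0,0,0,0],[0,0,0,0,0,0,0],[0,0,0,0,0,0,0]]'
```

```text
time: 1.95
ee_pos: [0.4563, 0.2747, 0.0606]
tcp_rot: [[-0.944, 0.329, -0.004], [0.329, 0.944, -0.001], [0.003, -0.003, -1.0]]
ft_force: [-0.5, 0.5, 0.7]
width: 0.0598
time: 2.58
ee_pos: [0.4594, 0.2745, 0.0636]
tcp_rot: [[-0.943, 0.332, 0.002], [0.332, 0.943, 0.002], [-0.001, 0.002, -1.0]]
ft_force: [-1.0, 0.7, 6.8]
width: 0.0191
```

```bash
python3 -m inch '[[0,0,-0.03,0,0,0,0],[0,0,-0.06,0,0,0,0],[0,0,-0.06,0,0,0,0],[0,0,-0.06,0,0,0,0],[0,0,0,0,0,0,0]]'; python3 -m inch '[[-0.052,-0.028,0,0,0,0,0],[-0.052,-0.028,0,0,0,0,0],[-0.052,-0.028,0,0,0,0,0],[-0.052,-0.028,0,0,0,0,0],[0,0,0,0,0,0,0]]'; python3 -m inch '[[0,0,0,0,0,0,0],[0,0,0,0,0,0,0]]'
python3 -c "
from h import *
im,c,s=snap('wrist','w3')"
python3 -m inch '[[-0.04,-0.045,0,0,0,0,0],[-0.04,-0.045,0,0,0,0,0],[-0.04,-0.045,0,0,0,0,0],[0,0,0,0,0,0,0],[0,0,0,0,0,0,0]]'
python3 - <<'E'
from h import *
snap('wrist','w4')
a=cv2.imread('pics/w3.png');b=cv2.imread('pics/w4.png')
cv2.imwrite('pics/w34.png',np.hstack([a[:,0:400],b[:,120:520]]))
for f in('w3','w4'):print(proj(load(f),np.array([.634,-.025,.114])))
E
```

```text
time: 3.2
ee_pos: [0.4612, 0.275, 0.2773]
tcp_rot: [[-0.943, 0.332, 0.008], [0.333, 0.943, 0.006], [-0.006, 0.008, -1.0]]
ft_force: [0.4, 0.6, -3.9]
width: 0.0191
time: 3.82
ee_pos: [0.6191, 0.092, 0.2701]
tcp_rot: [[-0.94, 0.34, -0.001], [0.34, 0.94, -0.005], [-0.0, -0.005, -1.0]]
ft_force: [-0.7, 1.1, -2.9]
width: 0.0189
time: 4.08
ee_pos: [0.6164, 0.1006, 0.2715]
tcp_rot: [[-0.944, 0.33, -0.002], [0.33, 0.944, 0.001], [0.002, -0.0, -1.0]]
ft_force: [-0.4, 0.6, -3.2]
width: 0.0193
time: 4.75
ee_pos: [0.6857, -0.0668, 0.272]
tcp_rot: [[-0.944, 0.331, -0.001], [0.331, 0.944, 0.001], [0.001, 0.001, -1.0]]
ft_force: [-1.0, 0.6, -3.2]
width: 0.019
(np.float64(216.39006692570186), np.float64(228.82561603625362))
(np.float64(342.91557016445074), np.float64(113.942100899695))
```

View pics/w34.png

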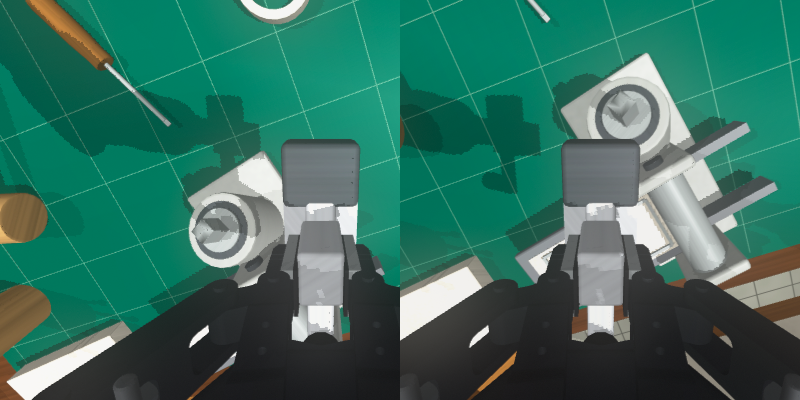

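Both views show the collar and square shaft, at w3 px (222,230) and w4 composite (625,115). The crank is held straight between the pads. I'll zoom in on the shaft.

```bash
python3 - <<'E'
import cv2,numpy as np
a=cv2.imread('pics/w3.png')[145:275,180:280];b=cv2.imread('pics/w4.png')[45:175,275:400]
f=lambda i,k:cv2.resize(i,None,fx=k,fy=k,interpolation=cv2.INTER_CUBIC)
o=np.zeros((520,800,3),np.uint8);o[:,:300*4//3]=f(a,4);o[:520,400:]=f(b,4)[:,:400]
cv2.imwrite('pics/w34z.png',o)
E
```

```text
(no output)
```

View pics/w34z.png

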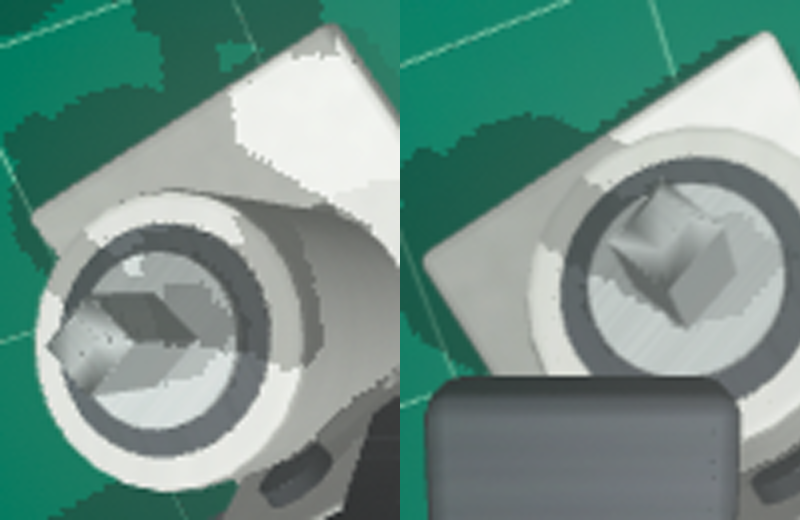

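The collar centre is at w3 px (220,230) and w4 (346.5,114.5). The shaft's base edge in w4 runs (359,112.5) to (347,126.75). The base plate's front edge runs (188.75,198.75)–(263.75,151.75) in w3 and (281.25,110)–(367,53.25) in w4.

```bash
python3 - <<'E'
from h import *
a,b=load('w3'),load('w4')
print("foot tri",tri([(a,(220,230)),(b,(346.5,114.5))]),plane(a,(220,230),.114),plane(b,(346.5,114.5),.114))
print("cornerR tri",tri([(a,(229.5,230.75)),(b,(359,112.5))]))
for c,p,q in((a,(188.75,198.75),(263.75,151.75)),(b,(281.25,110),(367,53.25))):
    P,Q=plane(c,p,.016),plane(c,q,.016);d=P-Q;n=np.linalg.norm(d);y=d/n
    yaw=np.arctan2(-y[0],y[1]);m=(P+Q)/2;x=np.array([np.cos(yaw),np.sin(yaw),0])
    print(P,Q,n,np.degrees(yaw),"origin",m+.045*x)
T=cams.get_calibration('top');S=cams.get_calibration('scene')
print("foot scene/top check", plane(T,(348,152),.114))
yaw=np.radians(15)
for yd in (14,16,18,20):
    yaw=np.radians(yd);x=np.array([np.cos(yaw),np.sin(yaw),0]);y=np.array([-x[1],x[0],0]);z=np.array([0,0,1.]);k=np.radians(25)
    ax=z*np.cos(k)-x*np.sin(k);e=x*np.cos(k)+z*np.sin(k)
    F=plane(b,(346.5,114.5),.114)
    pts=[]
    for p in((359,112.5),(347,126.75)):
        o,d=ray(b,p);pts.append(o+d*((F-o)@ax)/(d@ax))
    v=pts[1]-pts[0];print(yd,"edge",np.linalg.norm(v),"angle from e about ax",np.degrees(np.arctan2(v@y,v@e)),"F",F, [(round((P-F)@e,4),round((P-F)@y,4)) for P in pts])
E
```

```text
foot tri (array([ 0.636 , -0.0218,  0.1146]), [np.float64(0.00041698372858799967), np.float64(0.0004169837285879369)]) [ 0.6366 -0.0219  0.114 ] [ 0.6357 -0.0219  0.114 ]
cornerR tri (array([ 0.6382, -0.0101,  0.1197]), [np.float64(0.0008221152854759557), np.float64(0.0008221152854759503)])
[ 0.6084 -0.0911  0.016 ] [0.582 0.033 0.016] 0.1268802314098576 -167.97340415620258 origin [ 0.5512 -0.0384  0.016 ]
[ 0.6093 -0.0926  0.016 ] [0.5819 0.0302 0.016 ] 0.125844453443861 -167.42994938106148 origin [ 0.5517 -0.041   0.016 ]
foot scene/top check [ 0.6342 -0.0253  0.114 ]
14 edge 0.017611210119147375 angle from e about ax -72.4812071819054 F [ 0.6357 -0.0219  0.114 ] [(np.float64(0.0053), np.float64(0.0109)), (np.float64(0.0106), np.float64(-0.0059))]
16 edge 0.017571298874036526 angle from e about ax -74.54555034185226 F [ 0.6357 -0.0219  0.114 ] [(np.float64(0.0057), np.float64(0.0107)), (np.float64(0.0104), np.float64(-0.0062))]
18 edge 0.017535282820708053 angle from e about ax -76.61594854205713 F [ 0.6357 -0.0219  0.114 ] [(np.float64(0.0061), np.float64(0.0105)), (np.float64(0.0102), np.float64(-0.0065))]
20 edge 0.01750329728909616 angle from e about ax -78.69167683285264 F [ 0.6357 -0.0219  0.114 ] [(np.float64(0.0065), np.float64(0.0103)), (np.float64(0.0099), np.float64(-0.0068))]
```

```bash
cat > goal.py <<'E'
from h import *
from scipy.spatial.transform import Rotation as Ro
yaw=np.radians(12.3);k=np.radians(25);F=np.array([.637,-.0215,.114])
x=np.array([np.cos(yaw),np.sin(yaw),0]);y=np.array([-x[1],x[0],0]);z=np.array([0,0,1.])
ax=z*np.cos(k)-x*np.sin(k);e=x*np.cos(k)+z*np.sin(k)
def Rt(phi): # tool rotation for crank x at phi deg from e about ax
    c=e*np.cos(np.radians(phi))+y*np.sin(np.radians(phi));return np.column_stack([-c,np.cross(-ax,-c),-ax])
def go(Rg,P):
    s=ctrl.read_state();R=np.array(s['tcp_rot']);r=Ro.from_matrix(R.T@Rg).as_rotvec(degrees=True)
    print("rotvec",r,np.linalg.norm(r),"shift now-frame",R.T@(P-s['ee_pos']),"in goal frame",Rg.T@(P-s['ee_pos']),"joints",np.array(s['joints']))
E
python3 - <<'E'
from goal import *
b=load('w4');s=ctrl.read_state();R=np.array(s['tcp_rot']);p=np.array(s['ee_pos'])
for n,q,dz in(("cw",(321.5,172.5),.0056),("grip top front?",(321,278),-.0324)):
    o,d=ray(b,q);o=R.T@(o-p);d=R.T@d;print(n,o+d*(dz-o[2])/d[2])
Rg=Rt(-70.7)
go(Rg,F+ax*(.055+.0636)-Rg[:,0]*.0023)
E
```

```text
cw [0.0398 0.     0.0056]
grip top front? [ 0.003  -0.0003 -0.0324]
rotvec [-19.785  -16.0802  38.4965] 46.17357326935711 shift now-frame [ 0.1016 -0.002   0.0504] in goal frame [ 0.0819 -0.078   0.0085] joints [-0.1051  0.5777  0.2147  1.3874 -0.1274  1.1906  1.358 ]
```

```bash
python3 -m inch '[[0,0,0,-4,-3.2,7.7,0],[0,0,0,-4,-3.2,7.7,0],[0,0,0,-4,-3.2,7.7,0],[0,0,0,-4,-3.2,7.7,0],[0,0,0,-4,-3.2,7.7,0]]';python3 -m inch '[[0,0,0,0,0,0,0],[0,0,0,0,0,0,0],[0,0,0,0,0,0,0]]'; python3 - <<'E'
from goal import *
Rg=Rt(-70.7)
go(Rg,F+ax*(.055+.0636)-Rg[:,0]*.003)
E
```

```text
time: 5.42
ee_pos: [0.6855, -0.0659, 0.2726]
tcp_rot: [[-0.49, 0.765, 0.417], [0.861, 0.501, 0.093], [-0.138, 0.404, -0.904]]
ft_force: [0.8, -0.6, -3.2]
width: 0.0193
time: 5.8
ee_pos: [0.6869, -0.0676, 0.2728]
tcp_rot: [[-0.494, 0.764, 0.415], [0.858, 0.505, 0.092], [-0.14, 0.401, -0.905]]
ft_force: [-0.5, 0.3, -3.3]
width: 0.0195
rotvec [ 0.1437 -0.0136  0.0133] 0.14495884560711614 shift now-frame [ 0.0834 -0.0782  0.0087] in goal frame [ 0.0834 -0.0782  0.0088] joints [-0.1028  0.3706  0.255   1.7925 -0.4121  0.608   0.9632]
```

```bash
python3 -m inch '[[0.028,-0.026,0.003,0,0,0,0],[0.028,-0.026,0.003,0,0,0,0],[0.0274,-0.0262,0.003,0,0,0,0],[0,0,0,0,0,0,0],[0,0,0,0,0,0,0]]'; python3 - <<'E'
from goal import *
Rg=Rt(-70.7)
go(Rg,F+ax*(.055+.0636)-Rg[:,0]*.003)
w,_,_=snap('wrist','w5');sc,S,_=snap('scene','s5');t,T,_=snap('top','t5')
f=lambda i,k:cv2.resize(i,None,fx=k,fy=k,interpolation=cv2.INTER_CUBIC)
o=np.zeros((600,800,3),np.uint8)
o[:400,:400]=w[:,120:520];o[:400,400:]=f(sc[190:290,240:340],4);o[400:600,:400]=0
o[400:,:200]=f(t[120:170,320:370],4)
cv2.imwrite('pics/c5.png',o[:,:,::-1])
for n,P in(("foot",F),("tip",F+ax*.037),("mouth",F+ax*.055),("hubtop",F+ax*.101)):print(n,proj(S,P),proj(T,P))
E
```

```text
time: 6.42
ee_pos: [0.5905, -0.0353, 0.2222]
tcp_rot: [[-0.492, 0.765, 0.417], [0.859, 0.503, 0.091], [-0.14, 0.403, -0.905]]
ft_force: [0.6, -0.5, -2.7]
width: 0.019
rotvec [ 0.2197  0.0829 -0.0977] 0.2543516193659976 shift now-frame [ 0.001  -0.0006 -0.0001] in goal frame [ 0.001  -0.0005 -0.0001] joints [-0.1358  0.2655  0.2118  2.0826 -0.4415  0.4062  0.9793]
foot (np.float64(293.5853520198246), np.float64(235.7704075123022)) (np.float64(346.69240333707927), np.float64(151.1051540030018))
tip (np.float64(292.4128280537213), np.float64(224.99197585629747)) (np.float64(348.7516891751335), np.float64(153.57362111104374))
mouth (np.float64(291.83456897941403), np.float64(219.67632680172085)) (np.float64(349.803767761102), np.float64(154.83474831181758))
hubtop (np.float64(290.3328801239515), np.float64(205.87204546922237)) (np.float64(352.65625937794255), np.float64(158.25403163908481))
```

View pics/c5.png

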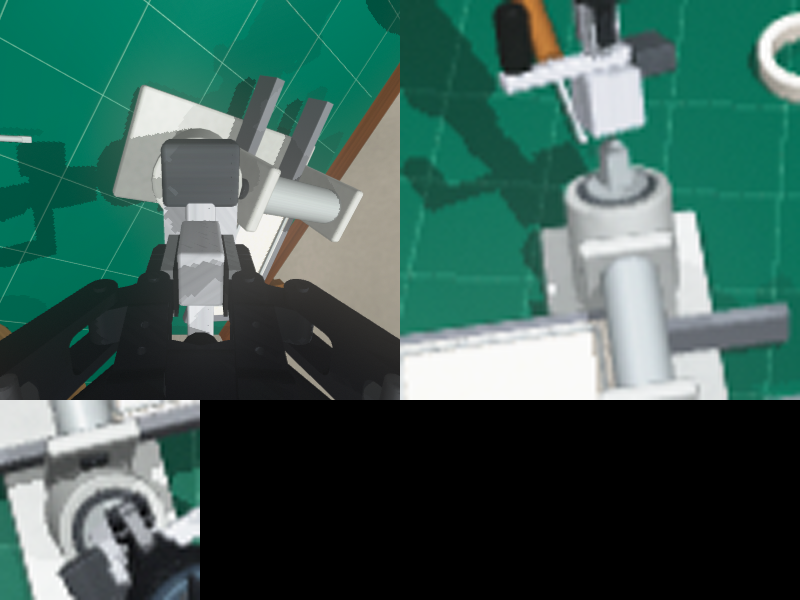

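In the scene crop the hub sits right above the shaft: tip at px (293,226), hub mouth at about (293,221), centred to within 1 px. Now I'll lower it along the axis, watching the force.

```bash
python3 -m inch '[[0.001,-0.0005,0.008,0,0,0,0],[0,0,0.008,0,0,0,0],[0,0,0.008,0,0,0,0],[0,0,0.004,0,0,0,0],[0,0,0,0,0,0,0]]'; python3 - <<'E'
from goal import *
s=ctrl.read_state();R=Rt(-70.7);print("goal err",R.T@(F+ax*.0636-R[:,0]*.003-s['ee_pos']),"f tool",R.T@s['ft_force'],R.T@s['wrist_torque'])
E
python3 -m inch '[[0,0,0.004,0,0,0,0],[0,0,0.004,0,0,0,0],[0,0,0,0,0,0,0]]'; python3 - <<'E'
from goal import *
s=ctrl.read_state();R=Rt(-70.7);print("goal err",R.T@(F+ax*.0636-R[:,0]*.003-s['ee_pos']),"f tool",R.T@s['ft_force'],R.T@s['wrist_torque'])
E
```

```text
time: 7.2
ee_pos: [0.5995, -0.0321, 0.1951]
tcp_rot: [[-0.492, 0.766, 0.414], [0.86, 0.503, 0.091], [-0.139, 0.401, -0.906]]
ft_force: [-0.5, 0.1, -3.0]
width: 0.0195
goal err [-0.0011  0.0017  0.0263] f tool [ 0.7443 -1.5227  2.5043] [ 0.7304  0.2358 -0.0004]
time: 7.58
ee_pos: [0.603, -0.0312, 0.188]
tcp_rot: [[-0.492, 0.766, 0.415], [0.86, 0.503, 0.091], [-0.139, 0.401, -0.905]]
ft_force: [-0.4, 0.4, -3.4]
width: 0.0193
goal err [-0.0011  0.0014  0.0184] f tool [ 1.0524 -1.4939  2.9545] [ 0.78    0.2007 -0.0232]
```

```bash
python3 -m inch '[[0,0,0.004,0,0,0,0],[0,0,0.004,0,0,0,0],[0,0,0,0,0,0,0]]'; python3 - <<'E'
from goal import *
s=ctrl.read_state();R=Rt(-70.7);print("goal err",R.T@(F+ax*.0636-R[:,0]*.003-s['ee_pos']),"f tool",R.T@s['ft_force'],R.T@s['wrist_torque'])
E
python3 -m inch '[[0,0,0.003,0,0,0,0],[0,0,0.003,0,0,0,0],[0,0,0,0,0,0,0]]'; python3 - <<'E'
from goal import *
s=ctrl.read_state();R=Rt(-70.7);print("goal err",R.T@(F+ax*.0636-R[:,0]*.003-s['ee_pos']),"f tool",R.T@s['ft_force'],R.T@s['wrist_torque'])
snap('scene','s6')
E
```

```text
time: 7.95
ee_pos: [0.6063, -0.0304, 0.1807]
tcp_rot: [[-0.492, 0.766, 0.415], [0.86, 0.503, 0.091], [-0.139, 0.401, -0.905]]
ft_force: [-1.1, -0.3, -3.9]
width: 0.0194
goal err [-0.0011  0.0014  0.0103] f tool [ 0.8327 -2.4802  3.0313] [ 0.8832  0.2175 -0.0266]
time: 8.32
ee_pos: [0.6087, -0.0299, 0.1753]
tcp_rot: [[-0.492, 0.766, 0.414], [0.86, 0.503, 0.091], [-0.139, 0.401, -0.905]]
ft_force: [-0.2, -0.2, -3.2]
width: 0.0194
goal err [-0.0012  0.0014  0.0044] f tool [ 0.3498 -1.5702  2.8144] [ 0.8746  0.2388 -0.0076]
```

```bash
python3 -m inch '[[0,0,0.002,0,0,0,0],[0,0,0.002,0,0,0,0],[0,0,0,0,0,0,0]]'; python3 -m inch '[[0,0,0.002,0,0,0,0],[0,0,0,0,0,0,0]]'; python3 - <<'E'
from goal import *
s=ctrl.read_state();R=Rt(-70.7);print("goal err",R.T@(F+ax*.0636-R[:,0]*.003-s['ee_pos']),"f tool",R.T@s['ft_force'],R.T@s['wrist_torque'])
E
```

```text
time: 8.75
ee_pos: [0.6104, -0.0298, 0.1721]
tcp_rot: [[-0.492, 0.766, 0.415], [0.86, 0.503, 0.091], [-0.139, 0.401, -0.905]]
ft_force: [-4.0, -0.3, 0.2]
width: 0.0192
time: 9.0
ee_pos: [0.6106, -0.03, 0.1719]
tcp_rot: [[-0.491, 0.766, 0.415], [0.86, 0.502, 0.092], [-0.138, 0.402, -0.905]]
ft_force: [-20.1, -2.2, 24.5]
width: 0.019
goal err [-0.0007  0.0014  0.0006] f tool [  4.6109  -6.6875 -30.7374] [ 2.06    1.3365 -0.0435]
```

```bash
python3 -m inch '[[0,0,-0.002,0,0,0,0],[0,0,0,0,0,0,0.05],[0,0,0,0,0,0,0.05],[0,0,-0.02,0,0,0,0.05],[0,0,-0.04,0,0,0,0.05]]'; python3 -m inch '[[-0.033,0,0,0,0,0,0.05],[-0.032,0,0,0,0,0,0.05],[0,0,0,0,0,0,0.05],[0,0,0,0,0,0,0.05]]'; python3 - <<'E'
from goal import *
R=Rt(-70.7)
p=np.array([.6106,-.03,.1719]);O=p+R@[.003,0,.0636]
K=O+R@[-.068,0,-.070];print("origin",O,"foot est",F);go(R,K)
w,_,_=snap('wrist','w7');sc,S,_=snap('scene','s7')
f=lambda i,k:cv2.resize(i,None,fx=k,fy=k,interpolation=cv2.INTER_CUBIC)
o=np.hstack([w[:,120:520],f(sc[170:270,240:340],4)]);cv2.imwrite('pics/c7.png',o[:,:,::-1])
kz=O+R@[-.068,0,-.111];print(proj(load('w7'),kz))
E
```

```text
time: 9.62
ee_pos: [0.5853, -0.0347, 0.2258]
tcp_rot: [[-0.492, 0.766, 0.413], [0.859, 0.503, 0.091], [-0.138, 0.4, -0.906]]
ft_force: [-0.5, 0.5, 1.0]
width: 0.0502
time: 10.12
ee_pos: [0.6173, -0.0903, 0.235]
tcp_rot: [[-0.492, 0.766, 0.414], [0.859, 0.503, 0.092], [-0.138, 0.401, -0.906]]
ft_force: [-0.5, -0.8, 1.4]
width: 0.0499
origin [ 0.6354 -0.0217  0.1138] foot est [ 0.637  -0.0215  0.114 ]
rotvec [ 0.1198 -0.0312 -0.126 ] 0.17656810146838517 shift now-frame [-0.0011  0.      0.0534] in goal frame [-0.0011  0.0001  0.0534] joints [-0.024   0.3093  0.217   1.9819 -0.4915  0.4955  1.1117]
(np.float64(319.1336825376012), np.float64(240.9630215184294))
```

View pics/c7.png

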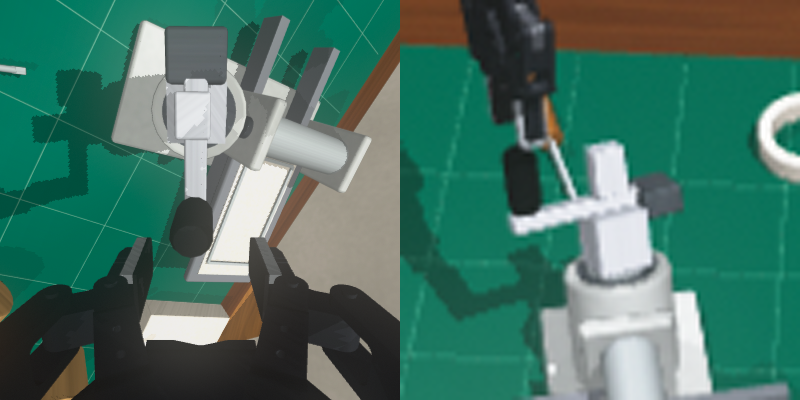

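The crank sits flush on its collar (scene crop 615,270). The knob is at w7 px (311,243), about 3 mm to the left of the jaw centre. I'll descend with that correction and grip.

```bash
python3 -m inch '[[-0.001,-0.003,0.02,0,0,0,0.05],[0,0,0.02,0,0,0,0.05],[0,0,0.0134,0,0,0,0.05],[0,0,0,0,0,0,0.05],[0,0,0,0,0,0,0.05]]'; python3 -m inch '[[0,0,0,0,0,0,0],[0,0,0,0,0,0,0],[0,0,0,0,0,0,0],[0,0,0,0,0,0,0]]'; python3 - <<'E'
from goal import *
R=Rt(-70.7);s=ctrl.read_state();O=np.array([.6354,-.0217,.1138]);v=np.array(s['ee_pos'])-O
print("e,y,ax of TCP",v@e,v@y,v@ax,"r",np.hypot(v@e,v@y),"phi",np.degrees(np.arctan2(v@y,v@e)),"f tool",R.T@s['ft_force'])
E
```

```text
time: 10.85
ee_pos: [0.6379, -0.0885, 0.1864]
tcp_rot: [[-0.492, 0.765, 0.415], [0.86, 0.503, 0.091], [-0.139, 0.402, -0.905]]
ft_force: [-0.7, 0.7, -0.2]
width: 0.0501
time: 11.35
ee_pos: [0.6382, -0.0888, 0.1865]
tcp_rot: [[-0.491, 0.765, 0.416], [0.86, 0.503, 0.091], [-0.14, 0.402, -0.905]]
ft_force: [-1.4, -1.5, 3.6]
width: 0.0247
e,y,ax of TCP 0.02025905947825664 -0.06613433763921464 0.07075900195306113 r 0.06916776782520297 phi -72.9685008867152 f tool [-1.128  -0.3747 -3.9606]
```

```bash
cat > st.py <<'E'
from goal import *
s=ctrl.read_state();R=np.array(s['tcp_rot']);O=np.array([.6354,-.0217,.1138]);v=np.array(s['ee_pos'])-O
print("t",s['time'],"TCP ax",v@ax,"r",np.hypot(v@e,v@y),"phi",np.degrees(np.arctan2(v@y,v@e)),"tilt",np.degrees(np.arccos(-R[:,2]@ax)),"f_r,t,ax",[round(float(np.dot(s['ft_force'],q)),1) for q in(e,y,ax)],"xang",np.degrees(np.arctan2(-R[:,0]@y,-R[:,0]@e)))
print("in tool",R.T@v,"j",np.array(s['joints']),"w",s['width'])
E
python3 -m inch '[[0.0011,-0.0124,0,0,0,10.5,0],[0.0011,-0.0124,0,0,0,10.5,0],[0.0011,-0.0124,0,0,0,10.5,0],[0.0011,-0.0124,0,0,0,10.5,0],[0.0011,-0.0124,0,0,0,10.5,0]]'; python3 st.py
```

```text
time: 11.98
ee_pos: [0.5842, -0.0934, 0.1613]
tcp_rot: [[0.314, 0.853, 0.417], [0.92, -0.382, 0.09], [0.236, 0.355, -0.904]]
ft_force: [1.3, 1.3, 2.9]
width: 0.0246
t 11.975 TCP ax 0.07067115589257689 r 0.0709186762566102 phi -123.44749563989579 tilt 0.2544506322491327 f_r,t,ax [2.6, 1.0, 2.0] xang -123.7096811596041
in tool [-0.0708  0.0006 -0.0708] j [-0.0654  0.3871  0.2887  2.1182 -0.8774  0.3566  0.5944] w 0.024628335349128894
```

```bash
python3 -m inch '[[0.0016,-0.0124,0,0,0,10.5,0],[0.0014,-0.0124,0,0,0,10.5,0],[0.0014,-0.0124,0,0,0,10.5,0],[0.0014,-0.0124,0,0,0,10.5,0],[0.0014,-0.0124,0,0,0,10.5,0]]'; python3 st.py
```

```text
time: 12.6
ee_pos: [0.5459, -0.0482, 0.1483]
tcp_rot: [[0.869, 0.269, 0.415], [0.256, -0.963, 0.089], [0.424, 0.029, -0.905]]
ft_force: [-0.5, -3.2, 4.3]
width: 0.0246
t 12.6 TCP ax 0.07058968983990695 r 0.07012140739127748 phi -174.41207212842383 tilt 0.17356151749317447 f_r,t,ax [0.8, -3.0, 4.4] xang -176.28416298448175
in tool [-0.0699  0.0024 -0.0707] j [-0.2976  0.3616  0.4479  2.2434 -1.1229  0.3122 -0.158 ] w 0.024558947544086003
```

```bash
python3 -m inch '[[0.0053,-0.0240,0,0,0,0,0],[0.0118,-0.0204,0,0,0,0,0],[0.0181,-0.0152,0,0,0,0,0],[0.0222,-0.0081,0,0,0,0,0],[0.0236,0,0,0,0,0,0]]'; python3 st.py
```

```text
time: 13.22
ee_pos: [0.5974, 0.0387, 0.1802]
tcp_rot: [[0.867, 0.276, 0.414], [0.263, -0.961, 0.089], [0.422, 0.032, -0.906]]
ft_force: [-0.0, -8.6, -3.8]
width: 0.0241
t 13.225 TCP ax 0.0704596575994155 r 0.06735208753748831 phi 84.78210075310034 tilt 0.0911252194683115 f_r,t,ax [-3.3, -8.4, -2.6] xang -175.84230442470013
in tool [ 0.011  -0.0664 -0.0705] j [-0.6546  0.4     0.6581  2.127  -0.899   0.3766 -0.5767] w 0.0240535260314076
```

```bash
python3 -m inch '[[0.0222,0.0081,0,0,0,0,0],[0.0181,0.0152,0,0,0,0,0],[0.0118,0.0204,0,0,0,0,0],[0.0041,0.0233,0,0,0,0,0],[-0.0041,0.0233,0,0,0,0,0]]'; python3 st.py
```

```text
time: 13.85
ee_pos: [0.6679, -0.0326, 0.2052]
tcp_rot: [[0.867, 0.279, 0.414], [0.265, -0.96, 0.094], [0.423, 0.028, -0.906]]
ft_force: [-4.1, 2.0, 2.0]
width: 0.0246
t 13.85 TCP ax 0.07038142473596405 r 0.06759627323548224 phi -15.051439811253413 tilt 0.21978023469810268 f_r,t,ax [-2.4, 2.8, 3.3] xang -175.75616829758394
in tool [ 0.0639  0.0221 -0.0703] j [-0.478   0.4864  0.6716  1.929  -0.886   0.5508 -0.4996] w 0.024562591808241375
```

```bash
python3 -m inch '[[-0.0118,0.0204,0,0,0,0,0],[-0.0181,0.0152,0,0,0,0,0],[-0.0222,0.0081,0,0,0,0,0],[-0.0236,0,0,0,0,0,0],[-0.0222,-0.0081,0,0,0,0,0]]'; python3 st.py;  python3 -m inch '[[-0.0181,-0.0152,0,0,0,0,0],[-0.0118,-0.0204,0,0,0,0,0],[-0.0041,-0.0233,0,0,0,0,0],[0.0041,-0.0233,0,0,0,0,0],[0.0118,-0.0204,0,0,0,0,0]]'; python3 st.py
```

```text
time: 14.48
ee_pos: [0.5935, -0.0958, 0.1657]
tcp_rot: [[0.866, 0.274, 0.418], [0.262, -0.961, 0.088], [0.426, 0.033, -0.904]]
ft_force: [2.4, 0.7, 1.4]
width: 0.0246
t 14.475 TCP ax 0.07098487116070196 r 0.06997835576580642 phi -114.89244805804664 tilt 0.3279312389443486 f_r,t,ax [2.8, 0.2, 0.2] xang -175.9304265177531
in tool [-0.0336  0.0615 -0.0709] j [-0.2683  0.4275  0.5454  2.1046 -1.0429  0.447  -0.1816] w 0.024600668036770412
time: 15.1
ee_pos: [0.5476, -0.0005, 0.1537]
tcp_rot: [[0.868, 0.274, 0.414], [0.261, -0.961, 0.089], [0.423, 0.031, -0.906]]
ft_force: [1.4, -4.4, 1.7]
width: 0.0248
t 15.1 TCP ax 0.07052069006108316 r 0.06909733454249599 phi 145.21951700716744 tilt 0.0773879638771811 f_r,t,ax [1.1, -4.6, 1.3] xang -175.96479695505798
in tool [-0.0538 -0.0433 -0.0706] j [-0.4719  0.3519  0.516   2.2523 -1.0735  0.2877 -0.3065] w 0.024823332426734446
```

```bash
python3 -m inch '[[0.0181,-0.0152,0,0,0,0,0],[0.0222,-0.0081,0,0,0,0,0],[0.0236,0,0,0,0,0,0],[0.0222,0.0081,0,0,0,0,0],[0.0181,0.0152,0,0,0,0,0]]'; python3 st.py;  python3 -m inch '[[0.0118,0.0204,0,0,0,0,0],[0.0041,0.0233,0,0,0,0,0],[-0.0041,0.0233,0,0,0,0,0],[-0.0118,0.0204,0,0,0,0,0],[-0.0181,0.0152,0,0,0,0,0]]'; python3 st.py
python3 - <<'E'
from h import *
sc,S,_=snap('scene','s8');t,T,_=snap('top','t8')
f=lambda i,k:cv2.resize(i,None,fx=k,fy=k,interpolation=cv2.INTER_CUBIC)
o=np.hstack([f(sc[190:330,200:350],2.6666),f(t[70:210,250:400],2.6666)]);print(o.shape);cv2.imwrite('pics/c8.png',o[:,:,::-1])
E
```

```text
time: 15.72
ee_pos: [0.6382, 0.0273, 0.1975]
tcp_rot: [[0.868, 0.278, 0.412], [0.264, -0.96, 0.091], [0.421, 0.03, -0.907]]
ft_force: [-6.6, -5.0, -0.4]
width: 0.0248
t 15.725 TCP ax 0.07026355579396744 r 0.06690961723727036 phi 44.99600979311205 tilt 0.06453471064655827 f_r,t,ax [-7.0, -3.5, 2.8] xang -175.7927095280969
in tool [ 0.0506 -0.0438 -0.0703] j [-0.6435  0.4516  0.7113  2.0173 -0.8763  0.4752 -0.5954] w 0.024781360009046422
time: 16.35
ee_pos: [0.6528, -0.0755, 0.1945]
tcp_rot: [[0.866, 0.278, 0.416], [0.264, -0.96, 0.092], [0.426, 0.03, -0.904]]
ft_force: [0.0, 2.6, 3.4]
width: 0.0246
t 16.35 TCP ax 0.07077501234947638 r 0.06849864537247731 phi -55.231824920790956 tilt 0.26831589600446426 f_r,t,ax [2.0, 2.5, 2.9] xang -175.79948468834644
in tool [ 0.0352  0.0589 -0.0707] j [-0.3802  0.4837  0.6463  1.9587 -0.9464  0.5484 -0.3631] w 0.02460408055399594
(373, 800, 3)
```

View pics/c8.png

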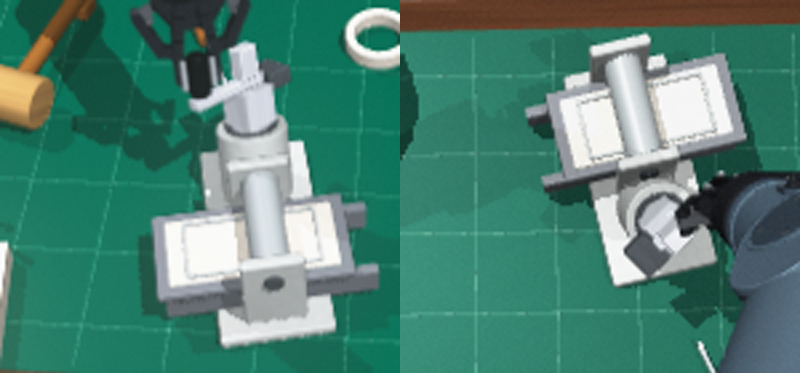

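The tray has moved to +y and is nearly centred: top-crop corners (548,95),(722,58),(745,138),(568,180). The crank is still seated. I'll work out the tray's y.

```bash
cat > tray.py <<'E'
from goal import *
import sys,json
def ty(crop):
    T=cams.get_calibration('top');O=np.array([.6354,-.0217,0])
    P=[plane(T,(250+(u-400)/2.6667,70+v/2.6667),.066) for u,v in crop]
    q=[((p-O)@x,(p-O)@y) for p in P];print(np.round(q,4).tolist(),"centre",np.mean(q,0))
    d=(P[0]-P[1]);print("tray axis yaw",np.degrees(np.arctan2(-d[0],d[1])))
ty(json.loads(sys.argv[1]))
E
python3 tray.py '[[548,95],[722,58],[745,138],[568,180]]'; python3 tray.py '[[608,62],[630,62],[662,150],[630,158]]'
```

```text
[[0.1834, 0.0856], [0.1797, -0.125], [0.0792, -0.1276], [0.0783, 0.0861]] centre [ 0.1301 -0.0202]
tray axis yaw 11.271370380667912
[[0.2062, 0.0074], [0.2001, -0.0179], [0.0877, -0.0294], [0.0871, 0.0093]] centre [ 0.1453 -0.0076]
tray axis yaw -1.0992415089248009
```

```bash
python3 -m inch '[[-0.0222,0.0081,0,0,0,0,0],[-0.0236,0,0,0,0,0,0],[-0.0222,-0.0081,0,0,0,0,0],[-0.0181,-0.0152,0,0,0,0,0],[-0.0118,-0.0204,0,0,0,0,0]]';python3 -m inch '[[-0.0041,-0.0233,0,0,0,0,0],[0.0002,-0.005,0,0,0,0,0],[0,0,0,0,0,0,0]]'; python3 st.py
python3 - <<'E'
from h import *
sc,S,_=snap('scene','s9');t,T,_=snap('top','t9')
f=lambda i,k:cv2.resize(i,None,fx=k,fy=k,interpolation=cv2.INTER_CUBIC)
o=np.hstack([f(sc[210:310,225:345],3.3333),f(t[80:180,295:415],3.3333)]);print(o.shape);cv2.imwrite('pics/c9.png',o[:,:,::-1])
E
```

```text
time: 17.08
ee_pos: [0.5566, -0.07, 0.1512]
tcp_rot: [[0.868, 0.272, 0.416], [0.26, -0.962, 0.086], [0.423, 0.034, -0.905]]
ft_force: [0.8, -1.9, 2.6]
width: 0.0247
time: 17.45
ee_pos: [0.5441, -0.04, 0.1479]
tcp_rot: [[0.868, 0.278, 0.412], [0.264, -0.96, 0.092], [0.422, 0.028, -0.906]]
ft_force: [-11.1, -1.0, 9.4]
width: 0.0245
t 17.45 TCP ax 0.07026956556507033 r 0.06999755809312828 phi 178.73506265824068 tilt 0.1450494102771537 f_r,t,ax [-6.0, 1.4, 13.2] xang -175.82910471407553
in tool [-0.0697 -0.0068 -0.0703] j [-0.3479  0.3645  0.4883  2.2497 -1.1448  0.3217 -0.145 ] w 0.024495554351395245
(333, 800, 3)
```

View pics/c9.png

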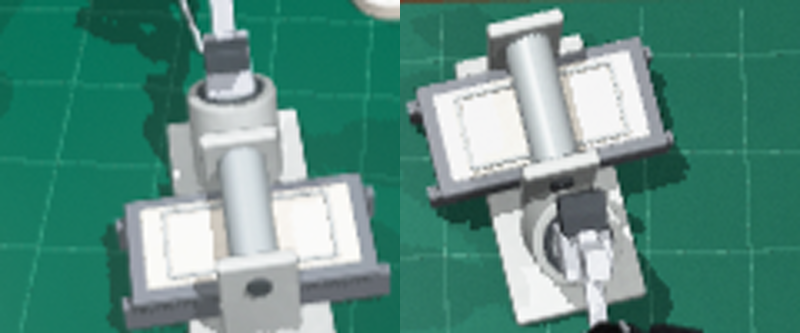

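The tray looks centred: equal rail stubs show at both ends (scene crop x≈122 and 372). I'll check numerically, then release, back off, and look from above.

```bash
sed -i 's/250+(u-400)\/2.6667,70+v\/2.6667/295+(u-400)\/3.3333,80+v\/3.3333/' tray.py; python3 tray.py '[[418,90],[640,38],[670,148],[435,200]]'
python3 -m inch '[[0,0,0,0,0,0,0.05],[0,0,0,0,0,0,0.05],[0,0,0,0,0,0,0.05],[0,0,-0.04,0,0,0,0.05],[0,0,-0.06,0,0,0,0.05]]'; python3 -m inch '[[0.05,0,0,0,0,0,0.05],[0.05,0,0,0,0,0,0.05],[0,0,0,0,0,0,0.05],[0,0,0,0,0,0,0.05]]'
python3 - <<'E'
from goal import *
w,c,s=snap('wrist','w10');t,T,_=snap('top','t10');snap('scene','s10')
f=lambda i,k:cv2.resize(i,None,fx=k,fy=k,interpolation=cv2.INTER_CUBIC)
o=np.zeros((600,640,3),np.uint8);o[:400]=w;o[400:,:320]=f(t[80:180,295:415],2)[:, :240].repeat(1,1) if 0 else 0
o[400:600,:240]=f(t[80:180,295:415],2);sc=cv2.imread('pics/s10.png')[:,:,::-1];o[400:600,300:540]=f(sc[205:305,225:345],2)
cv2.imwrite('pics/c10.png',o[:,:,::-1])
O=np.array([.6354,-.0217,0])
for n,P in(("tray+y",(.135,.11,.066)),("tray-y",(.135,-.11,.066)),("under",(.135,0,.066))):print(n,proj(c,O+P[0]*x+P[1]*y+P[2]*z))
E
```

```text
[[0.1828, 0.1022], [0.1835, -0.1137], [0.0734, -0.1153], [0.0759, 0.1106]] centre [ 0.1289 -0.004 ]
tray axis yaw 12.48331958995633
time: 18.18
ee_pos: [0.5118, -0.0472, 0.2273]
tcp_rot: [[0.865, 0.28, 0.416], [0.267, -0.959, 0.091], [0.424, 0.033, -0.905]]
ft_force: [0.8, 0.7, 1.4]
width: 0.0501
time: 18.68
ee_pos: [0.598, -0.0202, 0.269]
tcp_rot: [[0.865, 0.281, 0.416], [0.268, -0.959, 0.092], [0.425, 0.032, -0.905]]
ft_force: [-0.4, 0.2, -0.5]
width: 0.0501
tray+y (np.float64(245.8286061438581), np.float64(100.72151969059503))
tray-y (np.float64(417.1470662688767), np.float64(114.5671860785074))
under (np.float64(332.038548409195), np.float64(107.68886050755076))
```

View pics/c10.png

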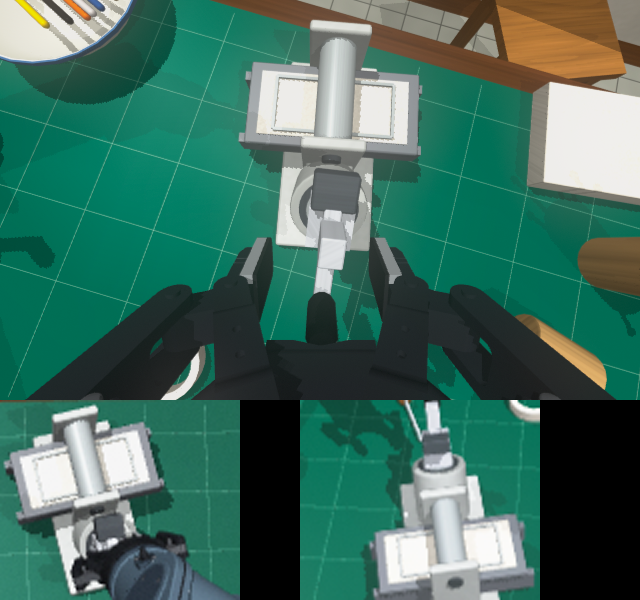

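```bash
python3 - <<'E'
from goal import *
c=load('w10');S=load('s10');O=np.array([.6354,-.0217,.1138])
for dz in(0,.01):
  for ph in (175,180):
    cc=e*np.cos(np.radians(ph))+y*np.sin(np.radians(ph))
    print(dz,ph,"cw",proj(c,O-.036*cc+ax*(.058+dz)),"griptop",proj(c,O+ax*(.096+dz)),"knob top",proj(c,O+.068*cc+ax*(.111+dz)))
s=ctrl.read_state();print(s['ft_force'],np.array(s['dq']))
E
```

```text
0 175 cw (np.float64(335.70906954693675), np.float64(193.46975512372578)) griptop (np.float64(329.6174202359023), np.float64(253.29668087265733)) knob top (np.float64(314.93541060799663), np.float64(340.846705993801))
0 180 cw (np.float64(332.0015631077465), np.float64(193.0371873631343)) griptop (np.float64(329.6174202359023), np.float64(253.29668087265733)) knob top (np.float64(322.5729363547667), np.float64(341.6030604360684))
0.01 175 cw (np.float64(336.30981404266925), np.float64(197.08835040129281)) griptop (np.float64(330.02141889260326), np.float64(259.9873162220983)) knob top (np.float64(314.6976064094338), np.float64(351.1490476588899))
0.01 180 cw (np.float64(332.4564769314822), np.float64(196.64038247927795)) griptop (np.float64(330.02141889260326), np.float64(259.9873162220983)) knob top (np.float64(322.66393505127525), np.float64(351.92827639819143))
[-0.0449 -1.3596 -0.3969] [ 0.0006 -0.0022 -0.0009 -0.0052 -0.0003  0.0021 -0.0003]
```

The counterweight is seen at (336,190) and the grip top at about (331,253), which matches the seated prediction. Everything is at rest, so I'll hand in.

```bash
python3 -c "
from plant import ctrl
print(ctrl.sign_off())"
```

```text
the job is handed in; nothing more can be done
None
```

I fitted the white crank on the square shaft until it met the collar (about 31 N on contact, at the predicted height). I then gripped it by the knob and wound it clockwise about 2.3 turns, released it and backed off. The job was handed in at about 19 s.

Last checks:
- **Tray:** it stands about 3–4 mm to the -y side of the roller's middle, in both the top view (-4 mm) and the wrist view (about -3 mm). Dead reckoning from the shaft angle gave about 0. Both are inside the ±10 mm limit, so I left it there.
- **Crank:** its counterweight and grip top appear within about 4 px of where a seated crank should be. In the scene view the hub is flush on the collar.
- **Robot:** it is clear of everything, with the force reading near zero and the arm still.
- **Bystanders:** I did not measure their positions at the end, but the robot never went near them. The force readings during winding, taken at the end of each move, stayed below about 15 N.

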